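# Read a vial tag on the fly over a coasting sample tray

### The job

Read the tag of the orange-capped vial while the sample tray is coasting: take the blue tag reader from its charging pad, set the tray turning freely with a gentle push (its two yellow posts are there for that; either way round, about one turn in eight seconds), and keep the face of the reader close above the orange cap, centred over it without anything touching the tray, for a good four seconds while the tray is still turning (the tag is read only above one turn in 25 s). Then set the reader gently back upright on its pad, let go, and finish once the tray has come to rest; leave the loose things on the bench alone and never spin the tray fast.

Things in the scene. Friction and masses are not known exactly. Their poses are not given: they have to be found in the camera images.
- reader: Tag reader, loose, 0.22 kg: upright blue square handle 30 x 30 mm, from 16 to 150 mm above the underside, on a round white antenna puck 52 mm in diameter, 16 mm high. Origin: centre of the puck's underside (the reading face, looking down); z up the handle, x and y normal to the handle's flats. It starts upright on the charging pad; grip it near 115 mm above the face.
- face (a point): Centre of the reader's reading face: the middle of the puck's underside (the same point as the origin of the reader).
- pad_in (a point): Middle of the charging pad's flat floor, 10 mm above the bench. The pad is fixed, grey, 90 x 90 mm, sides along world x and y; a blue rim 6 mm high leaves 76 x 76 mm inside for the 52 mm puck. It stands to the robot's left or right, a fixed white vial rack (90 x 130 x 72 mm) in the other place.
- axis (a point): The tray's vertical turning axis, at the tray's upper face, 60 mm above the bench. The round grey tray (290 mm diameter, 14 mm thick, on a fixed base) carries six clamped vials 32 mm in diameter, evenly spaced on a 75 mm radius, cap tops 115 mm above the bench (one orange, five white), and a central hub 44 mm in diameter, 90 mm above the bench.
- tray (a joint): Tray angle, rad, counter-clockwise from above; at 0 the orange-capped vial lies on the world +x side of the axis. No stops. The tray coasts on a low-friction bearing: nominal mass 1.5 kg, moment of inertia 0.0139 kg m2, viscous damping 0.0009 N m s/rad (speed decays with about 15 s), dry friction 0.0003 N m; mass varies by -20 to +30 percent.
- tag (a point): Centre of the upper face of the orange cap (32 mm diameter, 115 mm above the bench, 75 mm from the axis): the point to follow. A flat orange stripe on the tray's rim marks the same direction, a black stripe the far side of the axis.
- post_a (a point): Top centre of one yellow push post: 14 mm diameter, standing on the tray at 130 mm from the axis, 90 degrees counter-clockwise from the tagged vial, from 60 to 110 mm above the bench.
- post_b (a point): Top centre of the other yellow push post, of the same size, 90 degrees clockwise from the tagged vial.
- solvent: Amber bottle, 72 mm diameter, 160 mm high, origin under its centre; loose, on the far side of the tray; leave alone.
- beaker: Glass beaker, 70 mm diameter, 85 mm high, origin under its centre; loose, on the far side of the tray; leave alone.
- red_box: Red box 60 x 100 x 35 mm, origin under its centre; loose, on the far side of the tray; leave alone.
- driver: Screwdriver with a red handle lying on the far side of the tray; loose; leave alone.
- jar: Small glass jar, 64 mm diameter, 80 mm high, origin under its centre; loose, far to the left; leave alone.
Things that resemble listed ones, but are neither listed nor needed, are in the scene too. There is more than one size of the reader; the one meant has the size given above.

How it is judged:
By the outcome, as a careful person would: the job done as asked, in the order asked, and still so for the second after the job is handed in, with the robot touching nothing.
It also fails if it takes over 72 s, if anything falls off the work surface, if the arm or the gripper's body presses on something with over 40 N, if the wrist force passes 120 N, or if a joint passes its speed limit or range.

### The arm

A 6-joint arm with a two-finger parallel gripper is mounted at the origin on the work surface. World frame = base frame: x ahead of the robot, y to its left, z up, the work surface at z = 0. Lengths are in m, angles in degrees, forces in N, time in s.
With the tool pointing down it reaches from about 0.4 to 0.825 m from the base axis. Payload 7 kg.
Tool frame: the origin (TCP) lies on the centre line of the jaws, within the pads' length; the fingertips stand 19 mm ahead of it and the grasp point (between the pads) is the TCP; z points along the fingers, y is the line along which they close (so a half turn about z gives the same grasp; the last joint's range is limited). The gripper opens to 88 mm and grips with 3 to 60 N. Pads are 19 mm wide; open, the fingers measure 130 mm over their backs; the gripper's body (78 mm by 193 mm) begins 47 mm behind the grasp point.
Start: joints at [-49.154, 20.546, 0.682, 0, -70.136, -16.507], TCP at [0.278, -0.615, 0.246] pointing down, gripper open.
Joint ranges: [-176.03, 176.03], [-82.01, 121.73], [-58.28, 71.71], [-173.87, 95.51], [-174.79, -0.11], [-173.66, 173.66]. Speed limits (degrees/s): [136.94, 136.94, 172.46, 180, 180, 180].

### API

Orientations are given as [roll, pitch, yaw] about the fixed x, y, z axes, in that order (R = Rz(yaw) Ry(pitch) Rx(roll)).
In Python, from plant import ctrl gives the robot as it stands.
- The arm moves only by the tool move_arm, never from a script. Its argument "motion" is a list of rows, each a list of 3 entries, a list of its own where there are three numbers: the shift along the tool's x, y, z in mm, then the turn, a rotation vector about the tool's x, y, z in degrees, then the closure, from 0 (fully open) to 1 (shut). A call has 1 to 10 rows; each row is the pose to reach, as a shift and turn from the pose commanded when the call began, along the tool's axes at that moment; what a row does not reach only later rows make up. A row lasts 1/12 s, in which the tool goes at most 41.7 mm and 7.16 degrees, less where a joint would pass 70% of its speed; a pose out of reach is approached as far as the arm can. A call with a gripper value outside its range is refused whole. The fingers move at their own pace and stop on an object; the grip force is fixed at half the most. Time passes only in rows, so rows that repeat a pose let the fingers close. It gives the time, the measured TCP pose, the force, the opening and the grip force at its end, in the units of the state.
- ctrl.get_obs(): the state, without advancing time (a new reading comes with each control period).
- ctrl.snapshot(name): name is "side" or "top" or "wrist"; returns a dict with "color" (384x512x3 uint8, blue, green, red), "camera_matrix" (3x3 intrinsics, pixels), "cam_to_world" (4x4, takes a point from camera to world coordinates). Camera axes: x right, y up, looking along -z (the intrinsics and any distortion apply to the point x, -y, -z); pixel columns grow to the right and rows downward; lengths in m; the calibration is good to about 2 mm. The wrist camera is an equidistant fisheye: a pixel r from the principal point sees the ray r / f radians off the axis. A picture is of the moment at which its call begins. There is no depth.
- ctrl.close_job(): hands the job in; it is judged then, once.
The state is a dict: "clock": time; "joint_pos": joint angles; "qvel": joint speeds; "tau": joint torques, N m; "tool_pos": TCP position; "orientation": TCP orientation; "force": force on the tool from outside, world axes, zero at the start; "moment": the same for the moment, N m; "opening": finger opening in m; "gripper_force": force on a finger pad.
Only numpy, scipy, OpenCV 4.12 (cv2) and the standard library are available. Lean on these libraries where they do the work, as an engineer would, in place of code of your own. Each camera call takes 0.05 s, during which the arm holds its last target. There are 200 camera calls.

## Working session

There is one attempt and no reset: what is moved stays moved. The work goes in short steps, Python scripts to look and compute and a tool call to move; the robot and the scene stay as the last step left them, time stands still between calls to the robot, and variables do not carry over. Pictures are saved under pics/ and viewed, at most 10 in all, crops included, and the job is handed in when it is done.

Besides the shell and the picture viewer there is one more tool, called after "Request:" by a JSON object that holds its "method" and its "body", one argument or row to a line. move_arm: Moves the arm, as the interface text tells. Its arguments: {"type":"object","properties":{"motion":{"type":"array"}},"required":["motion"]}

```bash
ls; mkdir -p pics; cat > h.py <<'E'
import numpy as np,cv2
from plant import ctrl
from scipy.spatial.transform import Rotation as R
def ray(s,u,v,fish=False):
    K=s["camera_matrix"];T=s["cam_to_world"]
    a=np.array([(u-K[0,2])/K[0,0],(v-K[1,2])/K[1,1]])
    if fish:
        r=np.linalg.norm(a);d=np.array([*(a/r*np.sin(r)),np.cos(r)]) if r>0 else np.array([0,0,1.])
    else: d=np.array([*a,1.])
    d=T[:3,:3]@(d*[1,-1,-1]);return T[:3,3],d
def atz(s,u,v,z,fish=False):
    o,d=ray(s,u,v,fish);return o+d*(z-o[2])/d[2]
def proj(s,p):
    T=s["cam_to_world"];K=s["camera_matrix"]
    q=T[:3,:3].T@(np.array(p)-T[:3,3])*[1,-1,-1];return (K@(q/q[2]))[:2]
def orange(c):
    h=cv2.cvtColor(c,cv2.COLOR_BGR2HSV);return cv2.inRange(h,(5,150,120),(18,255,255))
E
python3 - <<'E'
from h import *
for n in("top","side"):
    s=ctrl.snapshot(n);cv2.imwrite(f"pics/{n}0.png",s["color"]);np.save(n,s,allow_pickle=True)
    print(n,s["camera_matrix"].round(1),s["cam_to_world"].round(3))
print(ctrl.get_obs())
E
```

```text
pics
top [[473.6   0.  256.6]
 [  0.  473.6 192.5]
 [  0.    0.    1. ]] [[-0.007  0.993 -0.118  0.445]
 [-1.    -0.008 -0.011 -0.017]
 [-0.012  0.118  0.993  1.491]
 [ 0.     0.     0.     1.   ]]
side [[447.6   0.  262.2]
 [  0.  447.6 186.2]
 [  0.    0.    1. ]] [[-0.857  0.376 -0.352  0.104]
 [-0.515 -0.614  0.598  0.87 ]
 [ 0.009  0.694  0.72   1.162]
 [ 0.     0.     0.     1.   ]]
{'clock': 0.1, 'joint_pos': array([-4.91553277e+01,  2.05875647e+01,  6.40312854e-01, -1.68500689e-02,
       -7.01349447e+01, -1.65064222e+01]), 'qvel': array([ 0.06489746, -0.02038922, -0.02849543,  0.12120816, -0.06204493,
       -0.04534436]), 'tau': array([-3.07505288e-03, -5.84162629e+01,  2.93753797e+01,  7.01547593e+00,
        1.02200807e-02, -3.02482033e-05]), 'tool_pos': array([ 0.27799444, -0.61466802,  0.2447263 ]), 'orientation': array([ 1.79916690e+02, -8.16771173e-03, -1.55667481e+02]), 'force': array([-0.42855703, -0.70993814,  0.68477989]), 'moment': array([-0.00790382, -0.0024496 ,  0.03976562]), 'gripper_force': 0.0, 'opening': 0.08800601316357558}
```

View pics/top0.png

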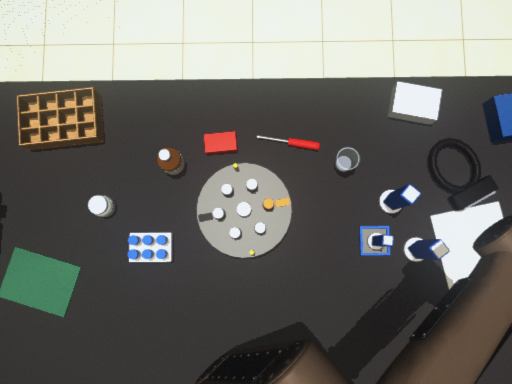

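View pics/side0.png

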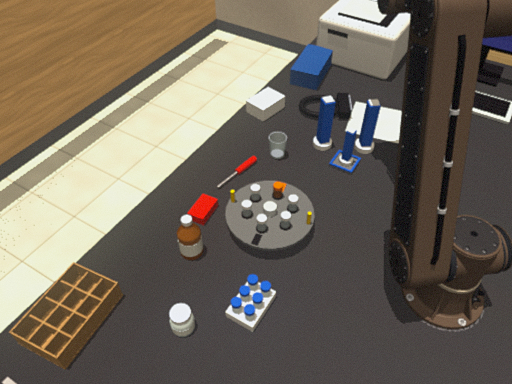

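The top view shows the tray at (244,210), orange cap (269,204), posts (236,166) and (252,253). The reader stands on the blue-rimmed pad at (375,240), with larger decoys at (392,200) and (416,249). I'll measure next.

```bash
python3 - <<'E'
from h import *
t=np.load("top.npy",allow_pickle=True).item();c=t["color"]
h=cv2.cvtColor(c,cv2.COLOR_BGR2HSV)
def blobs(m,n,z,mn=5):
    k,l,st,ce=cv2.connectedComponentsWithStats(m)
    for i in range(1,k):
        if st[i,4]>=mn: print(n,st[i],ce[i].round(1),atz(t,*ce[i],z).round(4))
blobs(orange(c),"orange",.115)
blobs(cv2.inRange(h,(24,150,120),(34,255,255)),"yellow",.11)
m=cv2.inRange(h,(100,120,60),(130,255,255));m[:, :330]=0
blobs(m,"blue",.016,20)
g=cv2.inRange(h,(0,0,70),(179,60,140));g[:150]=0;g[270:]=0;g[:,:180]=0;g[:,300:]=0
cn=max(cv2.findContours(g,0,2)[0],key=cv2.contourArea);e=cv2.fitEllipse(cv2.convexHull(cn));print(e,atz(t,*e[0],.06))
a=cv2.resize(c[180:275,330:460],None,fx=6,fy=6,interpolation=cv2.INTER_CUBIC);cv2.imwrite("pics/c1.png",a)
E
```

```text
orange [158 158   5   7  18] [159.9 161.2] [0.7038 0.2837 0.115 ]
orange [264 206   9   3  10] [268.4 207.3] [ 0.5647 -0.0355  0.115 ]
blue [493  93  19  45 610] [504.1 112.9] [ 0.8683 -0.7888  0.016 ]
blue [385 184  36  25 354] [398.3 198.5] [ 0.5974 -0.4422  0.016 ]
blue [359 226  34  30 396] [374.7 240.7] [ 0.467  -0.3639  0.016 ]
blue [409 239  31  21 386] [423.7 249. ] [ 0.4407 -0.5137  0.016 ]
((243.7913055419922, 205.96136474609375), (100.06148529052734, 104.63123321533203), 0.22016459703445435) [0.57409789 0.03829246 0.06      ]
```

View pics/c1.png

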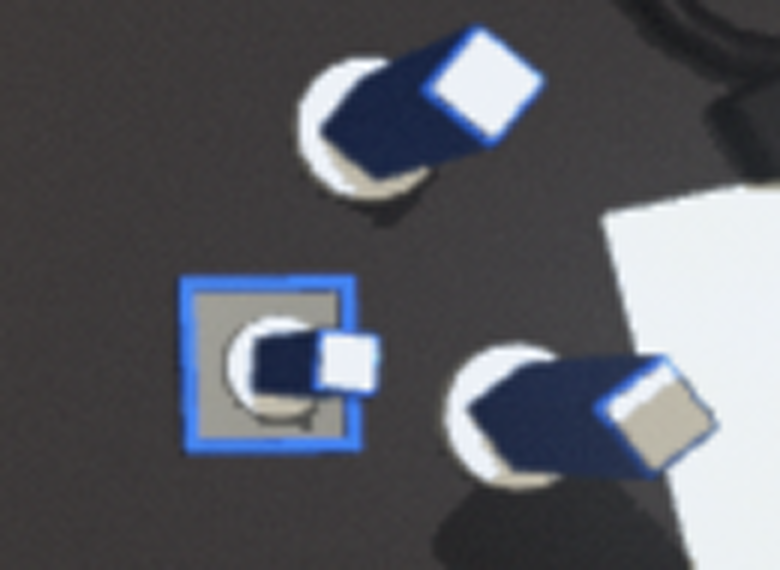

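```bash
python3 - <<'E'
from h import *
t=np.load("top.npy",allow_pickle=True).item();c=t["color"]
px=lambda u,v:((u+.5)/6-.5+330,(v+.5)/6-.5+180)
for n,p,z in(("top",[(320,331),(380,335),(376,394),(314,390)],.16),("pad",[(179,276),(355,274),(362,452),(185,453)],.016),("puck",[(277,368)],.026)):
    q=np.array([atz(t,*px(*a),z)[:2] for a in p]);print(n,q.round(4).tolist(),q.mean(0).round(4))
    if len(q)>1:print([np.degrees(np.arctan2(*(q[(i+1)%4]-q[i])[::-1])).round(1) for i in range(4)],np.linalg.norm(q-np.roll(q,1,0),axis=1))
h=cv2.cvtColor(c,cv2.COLOR_BGR2HSV)
for (u,v) in((236,166),(252,253),(269,204),(283,203)): print(h[v-1:v+2,u-1:u+2].reshape(-1,3).tolist())
a=cv2.resize(c[155:265,190:300],None,fx=5.4,fy=5.4,interpolation=cv2.INTER_CUBIC);cv2.imwrite("pics/c2.png",a)
E
```

```text
top [[0.4814, -0.3537], [0.4793, -0.3814], [0.4521, -0.3784], [0.4541, -0.3498]] [ 0.4667 -0.3658]
[np.float64(-94.2), np.float64(173.8), np.float64(85.9), np.float64(-8.0)] [0.02751445 0.02780749 0.0273986  0.02866405]
pad [[0.5141, -0.3185], [0.5145, -0.4092], [0.4233, -0.4092], [0.4234, -0.3186]] [ 0.4688 -0.3639]
[np.float64(-89.8), np.float64(180.0), np.float64(89.9), np.float64(0.1)] [0.09070784 0.09070439 0.09116127 0.09053539]
puck [[0.4663, -0.3649]] [ 0.4663 -0.3649]
[[31, 143, 241], [31, 143, 239], [29, 115, 190], [31, 142, 237], [31, 146, 232], [28, 134, 164], [28, 163, 189], [27, 166, 155], [23, 140, 111]]
[[31, 138, 241], [31, 142, 240], [30, 157, 227], [31, 141, 239], [31, 144, 236], [29, 153, 195], [31, 138, 202], [30, 134, 177], [29, 79, 123]]
[[21, 159, 236], [21, 158, 237], [20, 160, 236], [21, 157, 236], [21, 158, 236], [21, 159, 236], [21, 155, 236], [21, 158, 236], [20, 159, 236]]
[[21, 159, 236], [21, 160, 237], [20, 162, 236], [21, 161, 236], [21, 162, 236], [20, 162, 236], [21, 160, 235], [21, 160, 237], [20, 161, 233]]
```

View pics/c2.png

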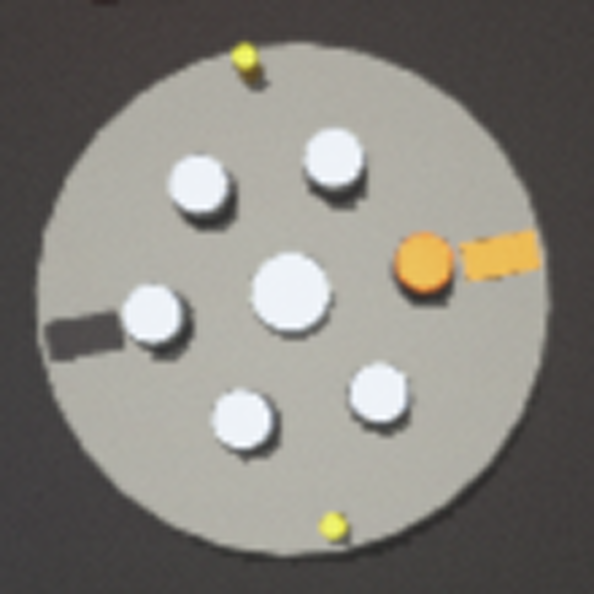

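```bash
cat >> h.py <<'E'
def masks(c):
    h=cv2.cvtColor(c,cv2.COLOR_BGR2HSV)
    return cv2.inRange(h,(14,110,120),(24,255,255)),cv2.inRange(h,(25,100,140),(36,255,255))
def blobs(s,m,z,mn=4):
    k,l,st,ce=cv2.connectedComponentsWithStats(m)
    return [(st[i,4],ce[i],atz(s,*ce[i],z)) for i in range(1,k) if st[i,4]>=mn]
E
python3 - <<'E'
from h import *
t=np.load("top.npy",allow_pickle=True).item();s=np.load("side.npy",allow_pickle=True).item()
for n,S in(("top",t),("side",s)):
    o,y=masks(S["color"])
    print(n,"or",[(b[0],b[1].round(1),b[2].round(4)) for b in blobs(S,o,.115)]);print("ye",[(b[0],b[1].round(1),b[2].round(4)) for b in blobs(S,y,.108)])
px=lambda u,v:((u+.5)/5.4-.5+190,(v+.5)/5.4-.5+155)
caps=np.array([atz(t,*px(*a),.115)[:2] for a in((424,263),(335,158),(198,184),(153,314),(243,419),(379,393))])
print(caps.round(4),caps.mean(0));hub=atz(t,*px(290,293),.09);print("hub",hub)
posts=np.array([atz(t,*px(*a),.11)[:2] for a in((245,56),(333,526))]);print(posts,posts.mean(0),np.linalg.norm(posts[0]-posts[1]))
d=caps-caps.mean(0);print(np.hypot(*d.T),np.degrees(np.arctan2(d[:,1],d[:,0])))
px=lambda u,v:((u+.5)/6-.5+330,(v+.5)/6-.5+180)
for a in((365,128),(515,415)):print("decoy",atz(t,*px(*a),.02))
for a in((484,86),(658,411)):print("decoytop",atz(t,*px(*a),.16),atz(t,*px(*a),.24))
E
```

```text
top or [(np.int32(1790), array([ 59.2, 117.8]), array([0.8387, 0.5886, 0.115 ])), (np.int32(91), array([268.1, 203. ]), array([ 0.5772, -0.0348,  0.115 ])), (np.int32(100), array([282.3, 202. ]), array([ 0.5798, -0.0761,  0.115 ]))]
ye [(np.int32(21), array([235., 165.]), array([0.6917, 0.062 , 0.108 ])), (np.int32(18), array([251.3, 251.9]), array([0.4361, 0.0152, 0.108 ]))]
side or [(np.int32(19879), array([78.9, 55.2]), array([ 1.7415, -0.2711,  0.115 ])), (np.int32(242), array([499.6,  57.2]), array([ 0.1164, -1.2613,  0.115 ])), (np.int32(67), array([279.3, 185.1]), array([ 0.5718, -0.0338,  0.115 ])), (np.int32(34), array([232.3, 197.1]), array([0.6728, 0.0902, 0.115 ])), (np.int32(32), array([308.6, 218.5]), array([0.4258, 0.0428, 0.115 ])), (np.int32(165), array([187.2, 234. ]), array([0.7042, 0.2822, 0.115 ])), (np.int32(1807), array([ 64.3, 311.3]), array([0.8187, 0.6431, 0.115 ]))]
ye [(np.int32(14), array([231.9, 190.6]), array([0.6934, 0.062 , 0.108 ])), (np.int32(16), array([309. , 212.5]), array([0.438 , 0.0149, 0.108 ]))]
[[ 0.5764 -0.0348]
 [ 0.634   0.0129]
 [ 0.6204  0.0874]
 [ 0.5499  0.1116]
 [ 0.4931  0.0631]
 [ 0.5065 -0.01  ]] [0.56338801 0.0383632 ]
hub [0.56280413 0.03862689 0.09      ]
[[0.69149275 0.06201688]
 [0.43577072 0.01523182]] [0.56363174 0.03862435] 0.25996653077172366
[0.07432508 0.07506473 0.0751778  0.07446148 0.07451204 0.07466551] [ -79.9315985   -19.80711175   40.66451266  100.41064136  160.61061024
 -139.64835689]
decoy [ 0.58979494 -0.4162821   0.02      ]
decoy [ 0.44161734 -0.48688323  0.02      ]
decoytop [ 0.59540205 -0.4347678   0.16      ] [ 0.58638233 -0.40966981  0.24      ]
decoytop [ 0.44336016 -0.5081897   0.16      ] [ 0.44348188 -0.47867726  0.24      ]
```

Request:
{"method": "move_arm", "body": {
  "motion": [
    [[-10, 6, -30], [0, 0, -7], 0],
    [[-45, 25, -30], [0, 0, -14], 0],
    [[-80, 45, -30], [0, 0, -21], 0],
    [[-115, 64, -30], [0, 0, -28], 0],
    [[-150, 84, -30], [0, 0, -35], 0],
    [[-185, 103, -30], [0, 0, -42], 0],
    [[-220, 123, -30], [0, 0, -49], 0],
    [[-250, 139, -30], [0, 0, -56], 0],
    [[-270, 150, -30], [0, 0, -60.2], 0],
    [[-276.7, 154.3, -30], [0, 0, -60.2], 0]
  ]
}}

```text
clock: 0.93
tool_pos: [0.4684, -0.3577, 0.2753]
orientation: [180.0, 0.0, -95.1]
force: [0.9, -0.7, 0.9]
opening: 0.0878
gripper_force: 0.0
```

```bash
python3 - <<'E'
from h import *
s=ctrl.snapshot("wrist");cv2.imwrite("pics/w1.png",s["color"]);o=ctrl.get_obs();print(o["clock"],o["tool_pos"],o["orientation"],o["joint_pos"])
print(s["camera_matrix"],s["cam_to_world"].round(3))
E
```

```text
0.9833 [ 0.46823758 -0.35790708  0.27527887] [ 1.79991469e+02  2.99307208e-02 -9.53014080e+01] [-1.84186346e+01  1.15196079e+01 -7.86477587e+00 -2.88463492e-02
 -7.06307196e+01  1.31267995e+01]
[[297.31863964   0.         251.23547726]
 [  0.         297.31863964 188.98598164]
 [  0.           0.           1.        ]] [[-0.996 -0.085 -0.026  0.461]
 [ 0.089 -0.953 -0.288 -0.437]
 [-0.001 -0.289  0.957  0.413]
 [ 0.     0.     0.     1.   ]]
```

View pics/w1.png

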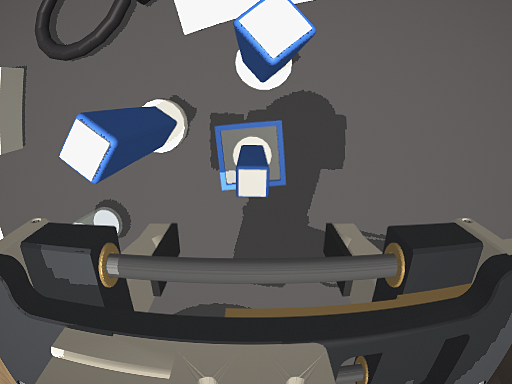

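```bash
python3 - <<'E'
from h import *
s=ctrl.snapshot("wrist");c=s["color"]
h=cv2.cvtColor(c,cv2.COLOR_BGR2HSV)
m=cv2.inRange(h,(0,0,190),(179,60,255));m[:161]=0;m[200:]=0;m[:,:232]=0;m[:,272:]=0
k,l,st,ce=cv2.connectedComponentsWithStats(m);i=1+np.argmax(st[1:,4]);print(st[i],ce[i])
cn=max(cv2.findContours((l==i).astype(np.uint8),0,2)[0],key=cv2.contourArea);r=cv2.boxPoints(cv2.minAreaRect(cn));
q=np.array([atz(s,*p,.16,True)[:2] for p in r]);print(r,q,q.mean(0),atz(s,*ce[i],.16,True))
print([np.degrees(np.arctan2(*(q[(i+1)%4]-q[i])[::-1])).round(1) for i in range(4)])
print(ctrl.get_obs()["tool_pos"])
E
```

```text
[238 170  28  27 755] [251.51788079 182.98278146]
[[238. 170.]
 [265. 170.]
 [265. 196.]
 [238. 196.]] [[ 0.47739691 -0.37881147]
 [ 0.4538781  -0.37661976]
 [ 0.45579607 -0.35276824]
 [ 0.47991397 -0.3550161 ]] [ 0.46674626 -0.36580389] [ 0.46671617 -0.36596076  0.16      ]
[np.float64(174.7), np.float64(85.4), np.float64(-5.3), np.float64(-96.0)]
[ 0.46740039 -0.35908386  0.27529225]
```

Request:
{"method": "move_arm", "body": {
  "motion": [
    [[0, 0, 30], [0, 0, 0], 0],
    [[0, 0, 65], [0, 0, 0], 0],
    [[0, 0, 95], [0, 0, 0], 0],
    [[0, 0, 120], [0, 0, 0], 0],
    [[0, 0, 138], [0, 0, 0], 0],
    [[0, 0, 148], [0, 0, 0], 0],
    [[0, 0, 151], [0, 0, 0], 0],
    [[0, 0, 151], [0, 0, 0], 0],
    [[0, 0, 151], [0, 0, 0], 0.4],
    [[0, 0, 151], [0, 0, 0], 1]
  ]
}}

```text
clock: 1.87
tool_pos: [0.4674, -0.361, 0.126]
orientation: [-179.9, -0.0, -95.5]
force: [0.6, 0.2, 0.6]
opening: 0.079
gripper_force: 0.0
```

Request:
{"method": "move_arm", "body": {
  "motion": [
    [[0, 0, 0], [0, 0, 0], 1],
    [[0, 0, 0], [0, 0, 0], 1],
    [[0, 0, 0], [0, 0, 0], 1],
    [[0, 0, 0], [0, 0, 0], 1],
    [[0, 0, 0], [0, 0, 0], 1],
    [[0, 0, 0], [0, 0, 0], 1]
  ]
}}

```text
clock: 2.37
tool_pos: [0.4667, -0.3603, 0.1246]
orientation: [-180.0, 0.0, -95.5]
force: [0.3, -0.4, -0.4]
opening: 0.04
gripper_force: 0.0
```

Request:
{"method": "move_arm", "body": {
  "motion": [
    [[0, 0, 0], [0, 0, 0], 1],
    [[0, 0, 0], [0, 0, 0], 1],
    [[0, 0, 0], [0, 0, 0], 1],
    [[0, 0, 0], [0, 0, 0], 1],
    [[0, 0, 0], [0, 0, 0], 1]
  ]
}}

```text
clock: 2.78
tool_pos: [0.4667, -0.3603, 0.1245]
orientation: [180.0, 0.0, -95.5]
force: [1.8, -0.1, -0.6]
opening: 0.0299
gripper_force: 30.0
```

Request:
{"method": "move_arm", "body": {
  "motion": [
    [[0, 0, -8], [0, 0, 0], 1],
    [[0, 0, -25], [0, 0, 0], 1],
    [[0, 0, -50], [0, 0, 0], 1],
    [[0, 0, -75], [0, 0, -2], 1],
    [[0, 0, -95], [0, 0, -4], 1],
    [[0, 0, -110], [0, 0, -5.5], 1],
    [[0, 0, -120], [0, 0, -5.5], 1],
    [[0, 0, -120], [0, 0, -5.5], 1]
  ]
}}

```text
clock: 3.45
tool_pos: [0.4674, -0.3608, 0.2471]
orientation: [-179.8, -0.1, -90.0]
force: [1.1, 0.3, -1.9]
opening: 0.0296
gripper_force: 30.0
```

```bash
python3 - <<'E'
from h import *
s=ctrl.snapshot("side");cv2.imwrite("pics/s2.png",s["color"]);o=ctrl.get_obs();print(o["clock"],o["tool_pos"],o["orientation"],o["force"],o["opening"],proj(s,o["tool_pos"]-[0,.0056,.1145]))
t=ctrl.snapshot("top")
for n,S in(("t",t),("s",s)):print([b[2].round(4) for b in blobs(S,masks(S["color"])[1],.108)])
E
```

```text
3.5 [ 0.46685279 -0.36040988  0.24536693] [-1.79910669e+02 -2.20829688e-02 -9.00238155e+01] [-0.04713587 -0.1988293  -2.24499875] 0.02994762915005734 [350.31459344 136.42590217]
[array([0.6917, 0.062 , 0.108 ]), array([0.4361, 0.0152, 0.108 ])]
[array([0.6932, 0.0616, 0.108 ]), array([0.4372, 0.0151, 0.108 ])]
```

View pics/s2.png

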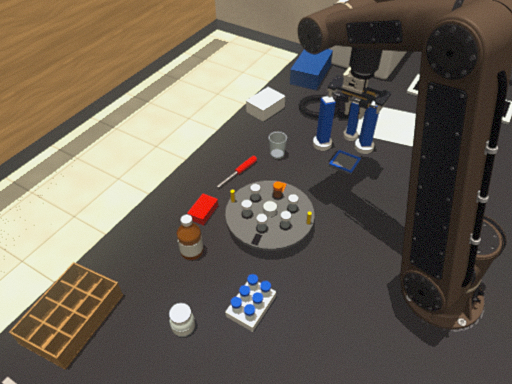

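Request:
{"method": "move_arm", "body": {
  "motion": [
    [[-20, 2, 0], [0, 0, 0], 1],
    [[-55, 6, 0], [0, 0, 0], 1],
    [[-95, 10, 0], [0, 0, 0], 1],
    [[-135, 14, 0], [0, 0, 0], 1],
    [[-175, 18, 8], [0, 0, 0], 1],
    [[-215, 22, 20], [0, 0, 0], 1],
    [[-253, 26, 34], [0, 0, 0], 1],
    [[-285, 29, 45], [0, 0, 0], 1],
    [[-307, 31, 52], [0, 0, 0], 1],
    [[-316, 31, 52], [0, 0, 0], 1]
  ]
}}

```text
clock: 4.38
tool_pos: [0.4332, -0.0424, 0.19]
orientation: [179.8, -0.0, -89.9]
force: [0.8, -0.0, -2.1]
opening: 0.03
gripper_force: 30.0
```

```bash
cat >> h.py <<'E'
AX=np.array([.5635,.0386])
def tray(name="top",pred=None):
    """tray angle(s) deg from stripe/cap/posts; list of (clock, estimates)"""
    ck=ctrl.get_obs()["clock"];S=ctrl.snapshot(name);o,y=masks(S["color"]);r=[]
    if name=="side":y=y|o
    for m,z,R0,offs,n in((o,.06,.125,(0,),"st"),(o,.115,.075,(0,),"cap"),(y,.107,.13,(90,-90),"post")):
        for a,px,p in blobs(S,m,z,8):
            d=p[:2]-AX;rad=np.hypot(*d)
            if abs(rad-R0)<.012:
                for f in offs:
                    th=(np.degrees(np.arctan2(d[1],d[0]))-f+180)%360-180
                    if pred is None or abs((th-pred+180)%360-180)<45:r.append((n,int(a),round(float(rad),4),round(float(th),1)))
    return ck,r,S
E
python3 - <<'E'
from h import *
for n in("top","side"):
    k,r,S=tray(n,-80);print(k,r)
o=ctrl.get_obs();print(o["clock"],o["tool_pos"],o["orientation"],o["force"])
E
```

```text
4.3833 [('st', 102, 0.1187, -79.4), ('cap', 91, 0.0747, -79.4), ('post', 21, 0.1305, -79.6)]
4.4333 [('st', 67, 0.1239, -74.7), ('cap', 67, 0.0726, -83.6), ('post', 44, 0.1252, -72.2), ('post', 47, 0.132, -85.8)]
4.4833 [ 0.43484097 -0.04336262  0.19165349] [ 1.79887601e+02 -3.28755889e-02 -8.98313808e+01] [ 0.69601333  0.00686799 -1.51777819]
```

Request:
{"method": "move_arm", "body": {
  "motion": [
    [[-8, 0, 0], [0, 0, 0], 1],
    [[-17, 0, 0], [0, 0, 0], 1],
    [[-23, 0, 0], [0, 0, 0], 1],
    [[-26, 0, 0], [0, 0, 0], 1],
    [[-29, 0, 0], [0, 0, 0], 1],
    [[-32, 0, 0], [0, 0, 0], 1],
    [[-36, 0, 0], [0, 0, 0], 1],
    [[-41, 0, 0], [0, 0, 0], 1],
    [[-47, 0, 0], [0, 0, 0], 1],
    [[-54, 0, 0], [0, 0, 0], 1]
  ]
}}

```text
clock: 5.32
tool_pos: [0.4353, 0.01, 0.1925]
orientation: [180.0, -0.0, -90.0]
force: [-0.5, 0.4, -2.1]
opening: 0.0298
gripper_force: 30.0
```

Request:
{"method": "move_arm", "body": {
  "motion": [
    [[-8, 0, 0], [0, 0, 0], 1],
    [[-16, 0, 0], [0, 0, 0], 1],
    [[-24, 0, 0], [0, 0, 0], 1],
    [[-32, 0, 0], [0, 0, 0], 1],
    [[-36, 0, -5], [0, 0, 0], 1],
    [[-36, 0, -20], [0, 0, 0], 1],
    [[-36, 0, -38], [0, 0, 0], 1],
    [[-36, 0, -53], [0, 0, 0], 1]
  ]
}}

```text
clock: 5.98
tool_pos: [0.4355, 0.046, 0.2468]
orientation: [-180.0, -0.0, -89.9]
force: [0.4, 0.0, -2.3]
opening: 0.03
gripper_force: 30.0
```

```bash
python3 - <<'E'
from h import *
for i in range(2):
    k,r,S=tray("top");print(k,r)
cv2.imwrite("pics/t3.png",S["color"])
o=ctrl.get_obs();print(o["clock"],o["tool_pos"],o["orientation"],o["force"],o["opening"])
E
```

```text
5.9833 [('st', 102, 0.1192, -118.8), ('cap', 94, 0.0751, -118.6), ('post', 19, 0.13, -118.8), ('post', 19, 0.13, 61.2)]
6.0333 [('st', 100, 0.1189, -120.8), ('cap', 93, 0.0744, -120.7), ('post', 18, 0.1303, -120.8), ('post', 18, 0.1303, 59.2)]
6.0833 [0.43683858 0.04642688 0.24825354] [-1.79744432e+02  9.83942405e-02 -8.99214455e+01] [ 0.1181381   0.47557095 -2.42949729] 0.02967942691269439
```

```bash
cat > plan.py <<'E'
import sys,json,os
from h import *
from scipy.optimize import least_squares
ST="st.json"
st=json.load(open(ST)) if os.path.exists(ST) else dict(cmd=[.4358,.0456,.246],m=[[5.9833,-118.7],[6.0333,-120.8]],p=[-118.7,40.,.0647])
c=1.236;t0=5.9833
def th(p,t):
    a,w,k=p;T=np.asarray(t)-t0;return a-((w+c/k)*(1-np.exp(-k*T))/k-c*T/k)
def om(p,t):
    a,w,k=p;T=t-t0;return (w+c/k)*np.exp(-k*T)-c/k
def look():
    k0=ctrl.get_obs()["clock"];pr=float(th(st["p"],k0))
    k,r,S=tray("top",pr);v=[((x[3]-pr+180)%360-180)+pr for x in r if x[0]!="st" or x[1]>85]
    v=[x for x in v if abs(x-pr)<12]
    if v:st["m"].append([k,float(np.median(v))])
    m=np.array(st["m"])
    f=lambda p:np.r_[(th(p,m[:,0])-m[:,1])/.5,(p[2]-.0647)/.012,(p[1]-40)/5]
    st["p"]=list(least_squares(f,st["p"]).x)
    print(k,"pred %.1f"%pr,r,"fit",np.round(st["p"],3),"om %.1f"%om(st["p"],k));return S
def rows(n,zt,blend):
    ob=ctrl.get_obs();ck=ob["clock"];b=np.array(st["cmd"]);out=[]
    print("tcp",ob["tool_pos"].round(4),"cmd",b.round(4),"F",ob["force"].round(1))
    for i in range(1,n+1):
        a=np.radians(th(st["p"],ck+i/12));g=np.array([AX[0]+.075*np.cos(a),AX[1]+.075*np.sin(a)+.0056,zt])
        s=min(1,i/blend);s=s*s*(3-2*s);q=b+(g-b)*[s,s,min(1,i/n) if blend>1 else 1]
        d=np.round((q-b)*1000);out.append([[int(-d[1]),int(-d[0]),int(-d[2])],[0,0,0],1]);last=b+d/1000
    st["cmd"]=list(last);print(json.dumps(out))
if __name__=="__main__":
    look();rows(int(sys.argv[1]),float(sys.argv[2]),int(sys.argv[3]));json.dump(st,open(ST,"w"))
E
python3 plan.py 10 .238 7
```

```text
6.0833 pred -122.7 [('st', 103, 0.1188, -123.0), ('cap', 93, 0.0751, -123.0), ('post', 21, 0.1307, -123.0)] fit [-1.18788e+02  4.10620e+01  6.50000e-02] om 40.7
tcp [0.436  0.0462 0.2466] cmd [0.4358 0.0456 0.246 ] F [ 0.   0.3 -2.5]
[[[3, -5, 1], [0, 0, 0], 1], [[11, -15, 2], [0, 0, 0], 1], [[21, -29, 2], [0, 0, 0], 1], [[31, -44, 3], [0, 0, 0], 1], [[39, -55, 4], [0, 0, 0], 1], [[42, -63, 5], [0, 0, 0], 1], [[41, -64, 6], [0, 0, 0], 1], [[38, -62, 6], [0, 0, 0], 1], [[34, -60, 7], [0, 0, 0], 1], [[30, -58, 8], [0, 0, 0], 1]]
```

Request:
{"method": "move_arm", "body": {
  "motion": [
    [[3, -5, 1], [0, 0, 0], 1],
    [[11, -15, 2], [0, 0, 0], 1],
    [[21, -29, 2], [0, 0, 0], 1],
    [[31, -44, 3], [0, 0, 0], 1],
    [[39, -55, 4], [0, 0, 0], 1],
    [[42, -63, 5], [0, 0, 0], 1],
    [[41, -64, 6], [0, 0, 0], 1],
    [[38, -62, 6], [0, 0, 0], 1],
    [[34, -60, 7], [0, 0, 0], 1],
    [[30, -58, 8], [0, 0, 0], 1]
  ]
}}

```text
clock: 6.97
tool_pos: [0.4927, 0.0162, 0.2373]
orientation: [180.0, 0.0, -90.0]
force: [0.2, 1.1, -2.4]
opening: 0.0302
gripper_force: 30.0
```

```bash
python3 plan.py 10 .238 1
```

```text
6.9667 pred -157.3 [('post', 19, 0.1294, -159.4)] fit [-1.18689e+02  4.32950e+01  6.40000e-02] om 39.5
tcp [0.4924 0.0167 0.2373] cmd [0.4938 0.0156 0.238 ] F [-0.5  0.8 -3.1]
[[[-9, 3, 0], [0, 0, 0], 1], [[-13, 4, 0], [0, 0, 0], 1], [[-17, 4, 0], [0, 0, 0], 1], [[-21, 5, 0], [0, 0, 0], 1], [[-25, 5, 0], [0, 0, 0], 1], [[-29, 5, 0], [0, 0, 0], 1], [[-33, 5, 0], [0, 0, 0], 1], [[-37, 5, 0], [0, 0, 0], 1], [[-41, 4, 0], [0, 0, 0], 1], [[-45, 3, 0], [0, 0, 0], 1]]
```

Request:
{"method": "move_arm", "body": {
  "motion": [
    [[-9, 3, 0], [0, 0, 0], 1],
    [[-13, 4, 0], [0, 0, 0], 1],
    [[-17, 4, 0], [0, 0, 0], 1],
    [[-21, 5, 0], [0, 0, 0], 1],
    [[-25, 5, 0], [0, 0, 0], 1],
    [[-29, 5, 0], [0, 0, 0], 1],
    [[-33, 5, 0], [0, 0, 0], 1],
    [[-37, 5, 0], [0, 0, 0], 1],
    [[-41, 4, 0], [0, 0, 0], 1],
    [[-45, 3, 0], [0, 0, 0], 1]
  ]
}}

```text
clock: 7.85
tool_pos: [0.4905, 0.061, 0.2375]
orientation: [180.0, -0.0, -90.0]
force: [0.7, 0.3, -2.1]
opening: 0.0296
gripper_force: 30.0
```

```bash
python3 plan.py 10 .238 1; python3 -c "
from h import *
" ; ls pics
```

```text
7.85 pred -192.8 [('post', 21, 0.1304, 166.3), ('post', 20, 0.1292, 166.5)] fit [-1.1863e+02  4.3598e+01  6.1000e-02] om 36.7
tcp [0.4908 0.0615 0.2375] cmd [0.4908 0.0606 0.238 ] F [ 0.9  0.8 -2.1]
[[[-7, -1, 0], [0, 0, 0], 1], [[-11, -3, 0], [0, 0, 0], 1], [[-14, -4, 0], [0, 0, 0], 1], [[-18, -6, 0], [0, 0, 0], 1], [[-21, -8, 0], [0, 0, 0], 1], [[-25, -10, 0], [0, 0, 0], 1], [[-28, -12, 0], [0, 0, 0], 1], [[-31, -14, 0], [0, 0, 0], 1], [[-33, -17, 0], [0, 0, 0], 1], [[-36, -19, 0], [0, 0, 0], 1]]
c1.png
c2.png
s2.png
side0.png
t3.png
top0.png
w1.png
```

Request:
{"method": "move_arm", "body": {
  "motion": [
    [[-7, -1, 0], [0, 0, 0], 1],
    [[-11, -3, 0], [0, 0, 0], 1],
    [[-14, -4, 0], [0, 0, 0], 1],
    [[-18, -6, 0], [0, 0, 0], 1],
    [[-21, -8, 0], [0, 0, 0], 1],
    [[-25, -10, 0], [0, 0, 0], 1],
    [[-28, -12, 0], [0, 0, 0], 1],
    [[-31, -14, 0], [0, 0, 0], 1],
    [[-33, -17, 0], [0, 0, 0], 1],
    [[-36, -19, 0], [0, 0, 0], 1]
  ]
}}

```text
clock: 8.73
tool_pos: [0.5097, 0.0968, 0.2376]
orientation: [-180.0, -0.0, -90.0]
force: [0.0, -0.1, -2.1]
opening: 0.0301
gripper_force: 30.0
```

```bash
python3 plan.py 10 .238 1; python3 -c "
from h import *
s=ctrl.snapshot('side');cv2.imwrite('pics/s4.png',cv2.resize(s['color'][90:270,170:350],None,fx=3.2,fy=3.2,interpolation=cv2.INTER_CUBIC))"
```

```text
8.7333 pred -224.5 [('post', 19, 0.1306, 134.8), ('post', 18, 0.1296, 135.0)] fit [-1.18606e+02  4.35720e+01  5.80000e-02] om 34.0
tcp [0.5101 0.0973 0.2375] cmd [0.5098 0.0966 0.238 ] F [ 1.5  1.  -2.4]
[[[-5, -5, 0], [0, 0, 0], 1], [[-7, -8, 0], [0, 0, 0], 1], [[-9, -11, 0], [0, 0, 0], 1], [[-11, -14, 0], [0, 0, 0], 1], [[-13, -17, 0], [0, 0, 0], 1], [[-15, -20, 0], [0, 0, 0], 1], [[-16, -23, 0], [0, 0, 0], 1], [[-17, -26, 0], [0, 0, 0], 1], [[-19, -30, 0], [0, 0, 0], 1], [[-20, -33, 0], [0, 0, 0], 1]]
```

View pics/s4.png

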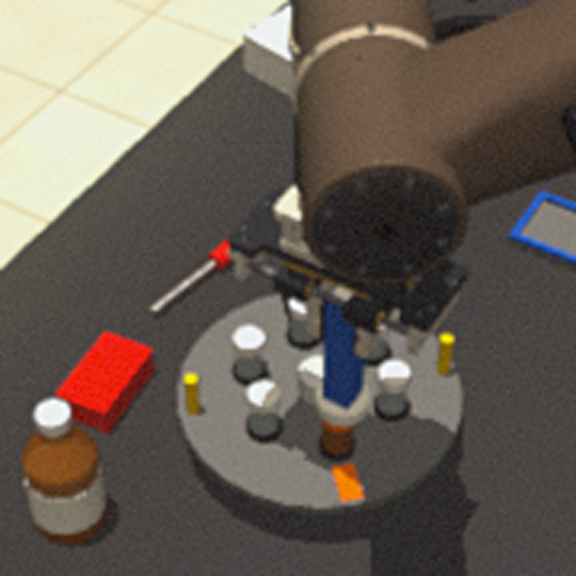

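Picture: the puck sits just above the orange cap (340,420 in the crop), centred, with nothing touching. I'll keep following it.

Request:
{"method": "move_arm", "body": {
  "motion": [
    [[-5, -5, 0], [0, 0, 0], 1],
    [[-7, -8, 0], [0, 0, 0], 1],
    [[-10, -12, 0], [0, 0, 0], 1],
    [[-12, -16, 0], [0, 0, 0], 1],
    [[-14, -19, 0], [0, 0, 0], 1],
    [[-16, -22, 0], [0, 0, 0], 1],
    [[-17, -25, 0], [0, 0, 0], 1],
    [[-18, -28, 0], [0, 0, 0], 1],
    [[-19, -31, 0], [0, 0, 0], 1],
    [[-20, -33, 0], [0, 0, 0], 1]
  ]
}}

```text
clock: 9.67
tool_pos: [0.5427, 0.1167, 0.2375]
orientation: [-180.0, -0.0, -90.0]
force: [0.8, 0.2, -1.8]
opening: 0.0298
gripper_force: 30.0
```

```bash
python3 plan.py 10 .238 1
```

```text
9.6667 pred -255.4 [('post', 18, 0.1303, 104.2), ('post', 17, 0.1296, 104.3)] fit [-1.18608e+02  4.34810e+01  5.50000e-02] om 31.3
tcp [0.543  0.1169 0.2375] cmd [0.5428 0.1166 0.238 ] F [ 0.2  0.5 -2.2]
[[[-1, -7, 0], [0, 0, 0], 1], [[-2, -11, 0], [0, 0, 0], 1], [[-2, -14, 0], [0, 0, 0], 1], [[-3, -17, 0], [0, 0, 0], 1], [[-3, -21, 0], [0, 0, 0], 1], [[-3, -24, 0], [0, 0, 0], 1], [[-2, -27, 0], [0, 0, 0], 1], [[-2, -30, 0], [0, 0, 0], 1], [[-2, -33, 0], [0, 0, 0], 1], [[-1, -37, 0], [0, 0, 0], 1]]
```

Request:
{"method": "move_arm", "body": {
  "motion": [
    [[-1, -7, 0], [0, 0, 0], 1],
    [[-2, -11, 0], [0, 0, 0], 1],
    [[-2, -14, 0], [0, 0, 0], 1],
    [[-3, -17, 0], [0, 0, 0], 1],
    [[-3, -21, 0], [0, 0, 0], 1],
    [[-3, -24, 0], [0, 0, 0], 1],
    [[-2, -27, 0], [0, 0, 0], 1],
    [[-2, -30, 0], [0, 0, 0], 1],
    [[-2, -33, 0], [0, 0, 0], 1],
    [[-1, -37, 0], [0, 0, 0], 1]
  ]
}}

```text
clock: 10.55
tool_pos: [0.5796, 0.1177, 0.2376]
orientation: [-180.0, 0.0, -90.0]
force: [0.0, -1.0, -2.0]
opening: 0.0297
gripper_force: 30.0
```

```bash
python3 plan.py 10 .238 1
```

```text
10.55 pred -282.2 [('post', 18, 0.1304, 77.4), ('post', 20, 0.1299, 77.1)] fit [-1.18624e+02  4.33430e+01  5.30000e-02] om 29.0
tcp [0.5803 0.1176 0.2375] cmd [0.5798 0.1176 0.238 ] F [ 1.8 -0.2 -2.4]
[[[1, -5, 0], [0, 0, 0], 1], [[2, -8, 0], [0, 0, 0], 1], [[3, -11, 0], [0, 0, 0], 1], [[5, -14, 0], [0, 0, 0], 1], [[6, -16, 0], [0, 0, 0], 1], [[7, -19, 0], [0, 0, 0], 1], [[9, -22, 0], [0, 0, 0], 1], [[10, -24, 0], [0, 0, 0], 1], [[12, -27, 0], [0, 0, 0], 1], [[14, -29, 0], [0, 0, 0], 1]]
```

Request:
{"method": "move_arm", "body": {
  "motion": [
    [[1, -5, 0], [0, 0, 0], 1],
    [[2, -8, 0], [0, 0, 0], 1],
    [[3, -11, 0], [0, 0, 0], 1],
    [[5, -14, 0], [0, 0, 0], 1],
    [[6, -16, 0], [0, 0, 0], 1],
    [[7, -19, 0], [0, 0, 0], 1],
    [[9, -22, 0], [0, 0, 0], 1],
    [[10, -24, 0], [0, 0, 0], 1],
    [[12, -27, 0], [0, 0, 0], 1],
    [[14, -29, 0], [0, 0, 0], 1]
  ]
}}

```text
clock: 11.43
tool_pos: [0.6087, 0.1036, 0.2375]
orientation: [-180.0, -0.0, -90.0]
force: [0.5, 0.2, -1.7]
opening: 0.0299
gripper_force: 30.0
```

```bash
python3 plan.py 10 .238 1
```

```text
11.4333 pred -307.2 [('post', 18, 0.1306, 52.7), ('post', 21, 0.1295, 52.2)] fit [-1.1864e+02  4.3261e+01  5.2000e-02] om 26.8
tcp [0.6089 0.1033 0.2375] cmd [0.6088 0.1036 0.238 ] F [ 0.5  0.6 -1.6]
[[[3, -4, 0], [0, 0, 0], 1], [[5, -6, 0], [0, 0, 0], 1], [[7, -8, 0], [0, 0, 0], 1], [[9, -10, 0], [0, 0, 0], 1], [[11, -12, 0], [0, 0, 0], 1], [[13, -14, 0], [0, 0, 0], 1], [[15, -15, 0], [0, 0, 0], 1], [[17, -17, 0], [0, 0, 0], 1], [[20, -18, 0], [0, 0, 0], 1], [[22, -20, 0], [0, 0, 0], 1]]
```

Request:
{"method": "move_arm", "body": {
  "motion": [
    [[3, -4, 0], [0, 0, 0], 1],
    [[5, -6, 0], [0, 0, 0], 1],
    [[7, -8, 0], [0, 0, 0], 1],
    [[9, -10, 0], [0, 0, 0], 1],
    [[11, -12, 0], [0, 0, 0], 1],
    [[13, -14, 0], [0, 0, 0], 1],
    [[15, -15, 0], [0, 0, 0], 1],
    [[17, -17, 0], [0, 0, 0], 1],
    [[20, -18, 0], [0, 0, 0], 1],
    [[22, -20, 0], [0, 0, 0], 1]
  ]
}}

```text
clock: 12.32
tool_pos: [0.6284, 0.0814, 0.2376]
orientation: [180.0, -0.0, -90.0]
force: [-0.1, -0.1, -2.7]
opening: 0.0295
gripper_force: 30.0
```

```bash
python3 plan.py 10 .238 1
```

```text
12.3167 pred -330.1 [('post', 19, 0.1297, 29.8)] fit [-1.18645e+02  4.32410e+01  5.10000e-02] om 24.6
tcp [0.6288 0.0812 0.2376] cmd [0.6288 0.0816 0.238 ] F [ 0.8  0.8 -2.1]
[[[4, -2, 0], [0, 0, 0], 1], [[6, -3, 0], [0, 0, 0], 1], [[9, -4, 0], [0, 0, 0], 1], [[11, -5, 0], [0, 0, 0], 1], [[13, -6, 0], [0, 0, 0], 1], [[16, -7, 0], [0, 0, 0], 1], [[18, -7, 0], [0, 0, 0], 1], [[21, -8, 0], [0, 0, 0], 1], [[23, -8, 0], [0, 0, 0], 1], [[26, -9, 0], [0, 0, 0], 1]]
```

Request:
{"method": "move_arm", "body": {
  "motion": [
    [[4, -2, 0], [0, 0, 0], 1],
    [[6, -3, 0], [0, 0, 0], 1],
    [[9, -4, 0], [0, 0, 0], 1],
    [[11, -5, 0], [0, 0, 0], 1],
    [[13, -6, 0], [0, 0, 0], 1],
    [[16, -7, 0], [0, 0, 0], 1],
    [[18, -7, 0], [0, 0, 0], 1],
    [[21, -8, 0], [0, 0, 0], 1],
    [[23, -8, 0], [0, 0, 0], 1],
    [[26, -9, 0], [0, 0, 0], 1]
  ]
}}

```text
clock: 13.2
tool_pos: [0.6374, 0.0556, 0.2376]
orientation: [-180.0, 0.0, -90.0]
force: [-0.5, 0.3, -1.7]
opening: 0.0296
gripper_force: 30.0
```

Request:
{"method": "move_arm", "body": {
  "motion": [
    [[4, -4, -12], [0, 0, 0], 1],
    [[15, 2, -28], [0, 0, 0], 1],
    [[45, 16, -40], [0, 0, 0], 1],
    [[80, 31, -40], [0, 0, 0], 1],
    [[115, 46, -40], [0, 0, 0], 1],
    [[150, 61, -40], [0, 0, 0], 1],
    [[185, 76, -40], [0, 0, 0], 1],
    [[220, 90, -40], [0, 0, 0], 1],
    [[255, 104, -40], [0, 0, 0], 1],
    [[290, 119, -40], [0, 0, 0], 1]
  ]
}}

```text
clock: 14.03
tool_pos: [0.5177, -0.236, 0.278]
orientation: [-180.0, -0.0, -89.9]
force: [1.5, -0.3, -1.5]
opening: 0.0299
gripper_force: 30.0
```

Request:
{"method": "move_arm", "body": {
  "motion": [
    [[33, 13, 0], [0, 0, 0], 1],
    [[64, 26, 0], [0, 0, 0], 1],
    [[90, 37, 0], [0, 0, 0], 1],
    [[110, 45, 10], [0, 0, 0], 1],
    [[121, 49, 30], [0, 0, 0], 1],
    [[124.6, 50.8, 55], [0, 0, 0], 1],
    [[124.6, 50.8, 80], [0, 0, 0], 1],
    [[124.6, 50.8, 100], [0, 0, 0], 1],
    [[124.6, 50.8, 115], [0, 0, 0], 1],
    [[124.6, 50.8, 122], [0, 0, 0], 1]
  ]
}}

```text
clock: 14.87
tool_pos: [0.4666, -0.3587, 0.1532]
orientation: [179.8, 0.1, -90.0]
force: [-1.1, 0.1, -2.3]
opening: 0.0298
gripper_force: 30.0
```

```bash
python3 - <<'E'
from h import *
w=ctrl.snapshot("wrist");cv2.imwrite("pics/w5.png",w["color"]);o=ctrl.get_obs();print(o["clock"],o["tool_pos"],o["orientation"],o["force"])
E
```

```text
14.9167 [ 0.46663896 -0.35853734  0.15293595] [ 1.79804319e+02  9.65690791e-02 -8.99880297e+01] [ 0.08167565  0.00880496 -3.8664215 ]
```

View pics/w5.png

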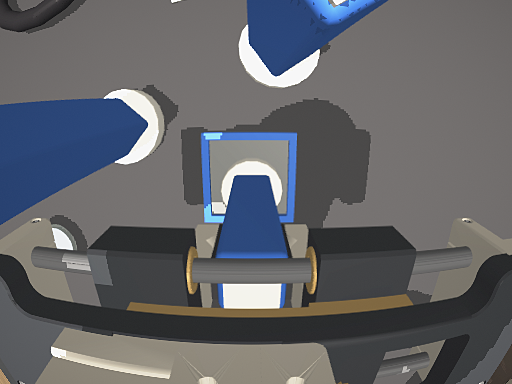

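Picture: the puck (250,187) is over the inside of the pad rim (203–297 × 132–222). Lowering gently.

Request:
{"method": "move_arm", "body": {
  "motion": [
    [[0, 0, 4], [0, 0, 0], 1],
    [[0, 0, 10], [0, 0, 0], 1],
    [[0, 0, 16], [0, 0, 0], 1],
    [[0, 0, 20], [0, 0, 0], 1],
    [[0, 0, 24], [0, 0, 0], 1],
    [[0, 0, 27], [0, 0, 0], 1],
    [[0, 0, 29], [0, 0, 0], 1],
    [[0, 0, 30], [0, 0, 0], 1],
    [[0, 0, 30.5], [0, 0, 0], 1],
    [[0, 0, 30.5], [0, 0, 0], 1]
  ]
}}

```text
clock: 15.75
tool_pos: [0.4679, -0.359, 0.1251]
orientation: [-180.0, -0.0, -90.0]
force: [1.0, 0.1, -2.9]
opening: 0.0297
gripper_force: 30.0
```

Request:
{"method": "move_arm", "body": {
  "motion": [
    [[0, 0, 0.5], [0, 0, 0], 1],
    [[0, 0, 0.8], [0, 0, 0], 1],
    [[0, 0, 0.8], [0, 0, 0], 1],
    [[0, 0, 0.8], [0, 0, 0], 1]
  ]
}}

```text
clock: 16.08
tool_pos: [0.468, -0.3591, 0.1245]
orientation: [-180.0, -0.0, -90.0]
force: [-0.7, 0.3, -0.9]
opening: 0.0296
gripper_force: 30.0
```

Request:
{"method": "move_arm", "body": {
  "motion": [
    [[0, 0, 0], [0, 0, 0], 0.6],
    [[0, 0, 0], [0, 0, 0], 0.5],
    [[0, 0, 0], [0, 0, 0], 0.3],
    [[0, 0, 0], [0, 0, 0], 0.1],
    [[0, 0, 0], [0, 0, 0], 0],
    [[0, 0, 0], [0, 0, 0], 0],
    [[0, 0, 0], [0, 0, 0], 0],
    [[0, 0, 0], [0, 0, 0], 0],
    [[0, 0, 0], [0, 0, 0], 0],
    [[0, 0, 0], [0, 0, 0], 0]
  ]
}}

```text
clock: 16.92
tool_pos: [0.4679, -0.359, 0.1243]
orientation: [180.0, -0.0, -90.0]
force: [-0.6, 0.2, 0.2]
opening: 0.0862
gripper_force: 0.0
```

Request:
{"method": "move_arm", "body": {
  "motion": [
    [[0, 0, -5], [0, 0, 0], 0],
    [[0, 0, -20], [0, 0, 0], 0],
    [[0, 0, -45], [0, 0, 0], 0],
    [[0, 0, -75], [0, 0, 0], 0],
    [[0, 0, -105], [0, 0, 0], 0],
    [[0, 0, -130], [0, 0, 0], 0],
    [[0, 0, -150], [0, 0, 0], 0],
    [[0, 0, -165], [0, 0, 0], 0],
    [[0, 0, -170], [0, 0, 0], 0],
    [[0, 0, -170], [0, 0, 0], 0]
  ]
}}

```text
clock: 17.75
tool_pos: [0.4683, -0.3592, 0.2959]
orientation: [-179.8, -0.1, -90.0]
force: [-0.2, -0.5, -0.4]
opening: 0.0877
gripper_force: 0.0
```

```bash
python3 - <<'E'
from h import *
o=ctrl.get_obs();print(o["clock"],o["tool_pos"],o["opening"],o["force"])
k,r,S=tray();print(k,r)
w=ctrl.snapshot("wrist");s=ctrl.snapshot("side")["color"]
cv2.imwrite("pics/f.png",np.hstack([cv2.resize(w["color"][60:260,130:330],(390,390)),cv2.resize(s[60:200,270:410],(390,390))]))
E
```

```text
17.75 [ 0.46832139 -0.3592135   0.29587956] 0.08768851507691632 [-0.20304551 -0.50628514 -0.43440661]
17.75 [('st', 97, 0.1191, -72.6), ('cap', 90, 0.0749, -72.7), ('post', 18, 0.1306, -72.8), ('post', 18, 0.1306, 107.2), ('post', 18, 0.1302, 107.2), ('post', 18, 0.1302, -72.8)]
```

View pics/f.png

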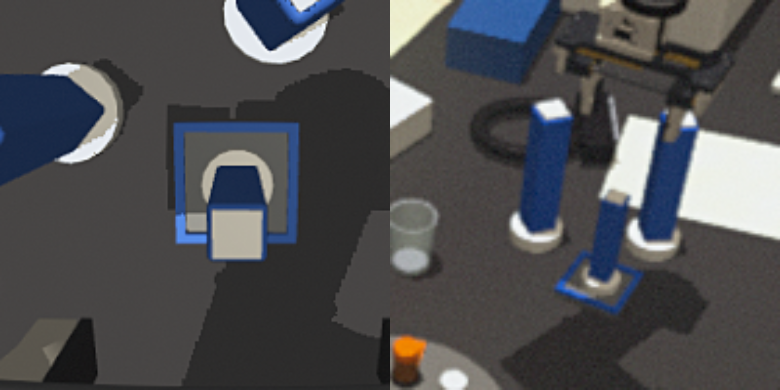

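The reader stands upright and centred on its pad. Now I wait for the tray to stop.

Request:
{"method": "move_arm", "body": {
  "motion": [
    [[0, 0, 0], [0, 0, 0], 0],
    [[0, 0, 0], [0, 0, 0], 0],
    [[0, 0, 0], [0, 0, 0], 0],
    [[0, 0, 0], [0, 0, 0], 0],
    [[0, 0, 0], [0, 0, 0], 0],
    [[0, 0, 0], [0, 0, 0], 0],
    [[0, 0, 0], [0, 0, 0], 0],
    [[0, 0, 0], [0, 0, 0], 0],
    [[0, 0, 0], [0, 0, 0], 0],
    [[0, 0, 0], [0, 0, 0], 0]
  ]
}}

```text
clock: 18.73
tool_pos: [0.4679, -0.359, 0.2943]
orientation: [-180.0, -0.0, -90.0]
force: [0.1, 0.3, -0.4]
opening: 0.0876
gripper_force: 0.0
```

Request:
{"method": "move_arm", "body": {
  "motion": [
    [[0, 0, 0], [0, 0, 0], 0],
    [[0, 0, 0], [0, 0, 0], 0],
    [[0, 0, 0], [0, 0, 0], 0],
    [[0, 0, 0], [0, 0, 0], 0],
    [[0, 0, 0], [0, 0, 0], 0],
    [[0, 0, 0], [0, 0, 0], 0],
    [[0, 0, 0], [0, 0, 0], 0],
    [[0, 0, 0], [0, 0, 0], 0],
    [[0, 0, 0], [0, 0, 0], 0],
    [[0, 0, 0], [0, 0, 0], 0]
  ]
}}

```text
clock: 19.57
tool_pos: [0.4679, -0.359, 0.2943]
orientation: [-180.0, -0.0, -90.0]
force: [1.1, -0.2, -0.3]
opening: 0.0879
gripper_force: 0.0
```

Request:
{"method": "move_arm", "body": {
  "motion": [
    [[0, 0, 0], [0, 0, 0], 0],
    [[0, 0, 0], [0, 0, 0], 0],
    [[0, 0, 0], [0, 0, 0], 0],
    [[0, 0, 0], [0, 0, 0], 0],
    [[0, 0, 0], [0, 0, 0], 0],
    [[0, 0, 0], [0, 0, 0], 0],
    [[0, 0, 0], [0, 0, 0], 0],
    [[0, 0, 0], [0, 0, 0], 0],
    [[0, 0, 0], [0, 0, 0], 0],
    [[0, 0, 0], [0, 0, 0], 0]
  ]
}}

```text
clock: 20.4
tool_pos: [0.4679, -0.359, 0.2943]
orientation: [-180.0, -0.0, -90.0]
force: [-0.5, 0.2, -0.6]
opening: 0.0877
gripper_force: 0.0
```

Request:
{"method": "move_arm", "body": {
  "motion": [
    [[0, 0, 0], [0, 0, 0], 0],
    [[0, 0, 0], [0, 0, 0], 0],
    [[0, 0, 0], [0, 0, 0], 0],
    [[0, 0, 0], [0, 0, 0], 0],
    [[0, 0, 0], [0, 0, 0], 0],
    [[0, 0, 0], [0, 0, 0], 0],
    [[0, 0, 0], [0, 0, 0], 0],
    [[0, 0, 0], [0, 0, 0], 0],
    [[0, 0, 0], [0, 0, 0], 0],
    [[0, 0, 0], [0, 0, 0], 0]
  ]
}}

```text
clock: 21.23
tool_pos: [0.4679, -0.359, 0.2942]
orientation: [180.0, 0.0, -90.0]
force: [-0.5, -0.8, 0.9]
opening: 0.0875
gripper_force: 0.0
```

Request:
{"method": "move_arm", "body": {
  "motion": [
    [[0, 0, 0], [0, 0, 0], 0],
    [[0, 0, 0], [0, 0, 0], 0],
    [[0, 0, 0], [0, 0, 0], 0],
    [[0, 0, 0], [0, 0, 0], 0],
    [[0, 0, 0], [0, 0, 0], 0],
    [[0, 0, 0], [0, 0, 0], 0],
    [[0, 0, 0], [0, 0, 0], 0],
    [[0, 0, 0], [0, 0, 0], 0],
    [[0, 0, 0], [0, 0, 0], 0],
    [[0, 0, 0], [0, 0, 0], 0]
  ]
}}

```text
clock: 22.07
tool_pos: [0.4679, -0.3589, 0.2942]
orientation: [180.0, 0.0, -90.0]
force: [-0.1, 0.7, -0.2]
opening: 0.0874
gripper_force: 0.0
```

Request:
{"method": "move_arm", "body": {
  "motion": [
    [[0, 0, 0], [0, 0, 0], 0],
    [[0, 0, 0], [0, 0, 0], 0],
    [[0, 0, 0], [0, 0, 0], 0],
    [[0, 0, 0], [0, 0, 0], 0],
    [[0, 0, 0], [0, 0, 0], 0],
    [[0, 0, 0], [0, 0, 0], 0],
    [[0, 0, 0], [0, 0, 0], 0],
    [[0, 0, 0], [0, 0, 0], 0],
    [[0, 0, 0], [0, 0, 0], 0],
    [[0, 0, 0], [0, 0, 0], 0]
  ]
}}

```text
clock: 22.9
tool_pos: [0.4679, -0.359, 0.2943]
orientation: [180.0, -0.0, -90.0]
force: [1.0, 0.9, 0.2]
opening: 0.0872
gripper_force: 0.0
```

Request:
{"method": "move_arm", "body": {
  "motion": [
    [[0, 0, 0], [0, 0, 0], 0],
    [[0, 0, 0], [0, 0, 0], 0],
    [[0, 0, 0], [0, 0, 0], 0],
    [[0, 0, 0], [0, 0, 0], 0],
    [[0, 0, 0], [0, 0, 0], 0],
    [[0, 0, 0], [0, 0, 0], 0],
    [[0, 0, 0], [0, 0, 0], 0],
    [[0, 0, 0], [0, 0, 0], 0],
    [[0, 0, 0], [0, 0, 0], 0],
    [[0, 0, 0], [0, 0, 0], 0]
  ]
}}

```text
clock: 23.73
tool_pos: [0.4679, -0.359, 0.2943]
orientation: [-180.0, -0.0, -90.0]
force: [0.8, 0.0, 0.2]
opening: 0.0876
gripper_force: 0.0
```

Request:
{"method": "move_arm", "body": {
  "motion": [
    [[0, 0, 0], [0, 0, 0], 0],
    [[0, 0, 0], [0, 0, 0], 0],
    [[0, 0, 0], [0, 0, 0], 0],
    [[0, 0, 0], [0, 0, 0], 0],
    [[0, 0, 0], [0, 0, 0], 0],
    [[0, 0, 0], [0, 0, 0], 0],
    [[0, 0, 0], [0, 0, 0], 0],
    [[0, 0, 0], [0, 0, 0], 0],
    [[0, 0, 0], [0, 0, 0], 0],
    [[0, 0, 0], [0, 0, 0], 0]
  ]
}}

```text
clock: 24.57
tool_pos: [0.4679, -0.359, 0.2943]
orientation: [-180.0, -0.0, -90.0]
force: [-0.2, -0.8, 0.8]
opening: 0.0878
gripper_force: 0.0
```

```bash
python3 - <<'E'
from h import *
for i in range(12):
    k,r,S=tray()
    if i%11==0: print(k,r[:3])
E
```

```text
24.5667 [('st', 102, 0.1186, -127.8), ('cap', 93, 0.0749, -128.2), ('post', 21, 0.1308, -127.7)]
25.1167 [('st', 99, 0.1185, -129.3), ('cap', 95, 0.0748, -129.4), ('post', 19, 0.1303, -129.2)]
```

Request:
{"method": "move_arm", "body": {
  "motion": [
    [[0, 0, 0], [0, 0, 0], 0],
    [[0, 0, 0], [0, 0, 0], 0],
    [[0, 0, 0], [0, 0, 0], 0],
    [[0, 0, 0], [0, 0, 0], 0],
    [[0, 0, 0], [0, 0, 0], 0],
    [[0, 0, 0], [0, 0, 0], 0],
    [[0, 0, 0], [0, 0, 0], 0],
    [[0, 0, 0], [0, 0, 0], 0],
    [[0, 0, 0], [0, 0, 0], 0],
    [[0, 0, 0], [0, 0, 0], 0]
  ]
}}

```text
clock: 26.0
tool_pos: [0.4679, -0.359, 0.2943]
orientation: [-180.0, -0.0, -90.0]
force: [0.7, 0.6, -0.2]
opening: 0.0876
gripper_force: 0.0
```

Request:
{"method": "move_arm", "body": {
  "motion": [
    [[0, 0, 0], [0, 0, 0], 0],
    [[0, 0, 0], [0, 0, 0], 0],
    [[0, 0, 0], [0, 0, 0], 0],
    [[0, 0, 0], [0, 0, 0], 0],
    [[0, 0, 0], [0, 0, 0], 0],
    [[0, 0, 0], [0, 0, 0], 0],
    [[0, 0, 0], [0, 0, 0], 0],
    [[0, 0, 0], [0, 0, 0], 0],
    [[0, 0, 0], [0, 0, 0], 0],
    [[0, 0, 0], [0, 0, 0], 0]
  ]
}}

```text
clock: 26.83
tool_pos: [0.4679, -0.359, 0.2942]
orientation: [180.0, 0.0, -90.0]
force: [-0.6, 0.1, 0.1]
opening: 0.0876
gripper_force: 0.0
```

Request:
{"method": "move_arm", "body": {
  "motion": [
    [[0, 0, 0], [0, 0, 0], 0],
    [[0, 0, 0], [0, 0, 0], 0],
    [[0, 0, 0], [0, 0, 0], 0],
    [[0, 0, 0], [0, 0, 0], 0],
    [[0, 0, 0], [0, 0, 0], 0],
    [[0, 0, 0], [0, 0, 0], 0],
    [[0, 0, 0], [0, 0, 0], 0],
    [[0, 0, 0], [0, 0, 0], 0],
    [[0, 0, 0], [0, 0, 0], 0],
    [[0, 0, 0], [0, 0, 0], 0]
  ]
}}

```text
clock: 27.67
tool_pos: [0.4679, -0.359, 0.2943]
orientation: [-180.0, -0.0, -90.0]
force: [0.5, 0.1, 0.5]
opening: 0.0876
gripper_force: 0.0
```

Request:
{"method": "move_arm", "body": {
  "motion": [
    [[0, 0, 0], [0, 0, 0], 0],
    [[0, 0, 0], [0, 0, 0], 0],
    [[0, 0, 0], [0, 0, 0], 0],
    [[0, 0, 0], [0, 0, 0], 0],
    [[0, 0, 0], [0, 0, 0], 0],
    [[0, 0, 0], [0, 0, 0], 0],
    [[0, 0, 0], [0, 0, 0], 0],
    [[0, 0, 0], [0, 0, 0], 0],
    [[0, 0, 0], [0, 0, 0], 0],
    [[0, 0, 0], [0, 0, 0], 0]
  ]
}}

```text
clock: 28.5
tool_pos: [0.4679, -0.359, 0.2942]
orientation: [180.0, 0.0, -90.0]
force: [-1.0, 0.4, -0.4]
opening: 0.0876
gripper_force: 0.0
```

```bash
python3 - <<'E'
from h import *
A=[]
for i in range(30):
    k,r,S=tray();A.append(S["color"].astype(float))
    if i%29==0: print(k,r[:3])
d=np.abs(np.mean(A[:8],0)-np.mean(A[-8:],0))[155:265,190:300];print(d.max(),d.mean())
E
```

```text
28.5 [('st', 100, 0.1182, -132.4), ('cap', 93, 0.0744, -132.6), ('post', 17, 0.1301, -132.2)]
29.95 [('st', 99, 0.1185, -132.4), ('cap', 92, 0.0744, -132.5), ('post', 17, 0.1301, -132.2)]
2.5 0.4203133608815427
```

The tray has stopped: the frames differ only by noise.

```bash
python3 -c "
from plant import ctrl
print(ctrl.close_job())"
```

```text
the job is handed in; nothing more can be done
None
```

Job handed in at about 30 s: the reader's face followed the orange cap for about 6 s, 8 mm above it and with the tray still at over 20°/s; the reader is back upright on its pad and the tray is at rest. The verdict wasn't shown.

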